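# Demagnetise the sprung tweezers and set their tip gap

## Task

Pick the sprung tweezers off their wooden rest and dip both tips into the open well of the bench demagnetiser. Then carry them to the setting block, squeeze until the tip gap matches the gap between its two engraved lines, and hold the tips just above the block, within about a centimetre and not touching it, one tip over each line. Finish while still holding the tweezers there with the gap steady, and leave the other things on the plate alone.

Things in the scene. Friction and masses are not known exactly. Their poses are not given: they have to be found in the camera images.
- tweezers: Steel tweezers, 64 g, balanced near the ribbed pads, lying level on the rest, tips bent straight down. Origin: on the upright hinge axis in the back block (24 x 20 x 12 mm), at the legs' mid-height, 68 mm above the plate at the start. x: to the tips, midway between the open legs; y: to the fixed leg; z: up. Legs: bars 4 mm thick, 12 mm high, 130 mm long; round tips reach 60 mm below their mid-height.
- grip_mid (a point): Midway between the open legs at their ribbed grip pads (26 mm long, 18 mm high), 90 mm from the hinge, at the legs' mid-height; fixed on the tweezers' x axis. Grip both pads from outside, closing across the legs: 38 mm over the pads when sprung open, 24 mm (pads parallel) at a 16 mm tip gap. The spring pushes back with 4 N open, 9 N at the 16 mm gap, 12 N at the stop.
- fixed_tip (a point): Centre of the lower end of the fixed leg's tip (5 mm round). The tip gap is measured between the centres of the two tips: 36 mm sprung open.
- moving_tip (a point): Centre of the lower end of the moving leg's tip (5 mm round).
- moving_leg (a joint): Squeeze angle of the moving leg: 0 sprung open (tip gap 36 mm), 0.154 rad when the tip gap is 16 mm, 0.23 rad at its stop (gap 6 mm). Tip gap shrinks by 1.3 mm per 0.01 rad, the width over the pads by 0.9 mm.
- rest: Fixed beech rest under the tweezers, 142 mm along x, 64 mm wide; origin under it, 55 mm ahead of the hinge; x towards the tips. A rear post with a 26 mm notch (cheeks 72 mm high) carries the back block; a front post, 50 mm wide, 62 mm high, 114 to 122 mm ahead of the hinge, carries the legs; between them only a base 12 mm thick. The tweezers lift straight up.
- demagnetiser: Fixed grey bench demagnetiser: a square foot 86 mm wide and 12 mm high with an open round well on it, outside diameter 72 mm, inside 60 mm, rim 45 mm above the plate, floor of the well near 16 mm. Origin: centre of its underside, z up.
- well_mouth (a point): Centre of the well's mouth, at rim height. Dipped means both tips at least 8 mm below the rim, inside the well.
- setting_block: Fixed plain metal block, 60 mm along x, 56 mm along y, 30 mm high; origin centre of its underside. Two straight black-filled engraved lines, 2 mm wide, run along its x on the top, 16 mm apart between their centres (at y = +8 and -8 mm).
- marks_mid (a point): Point on the block's top face (30 mm above the plate) midway between the two lines and halfway along them; axes as the block's.
- pin_stand: Bystander, loose: beech block 60 x 90 x 30 mm with five upright steel pin gauges, 85 mm high in all; origin centre of its underside.
- vee: Bystander, loose: cast-iron vee block 75 x 60 x 47 mm; origin centre of its underside.
- depth_micrometer: Bystander, loose: depth micrometer lying flat, base bar 100 mm along y, barrel reaching 94 mm along +x, 16 mm high; origin under the base bar.
- die_spring: Bystander, loose: black die spring standing on end, 31 mm across and 60 mm high; origin centre of its underside.
Mind the look-alikes: they are no part of the job. Of the things like the setting_block, leave any that is green; of the rest the larger one is meant.

How it is judged:
By the outcome, as a careful person would: the job done as asked, in the order asked, and still so for the second after the job is handed in, while the arm keeps its last pose, push and grip.
It also fails if it takes over 51 s, if anything falls off the work surface, if the arm or the gripper's body presses on something with over 40 N, if the wrist force passes 120 N, or if a joint passes its speed limit or range.

## Robot

A 6-joint arm with a two-finger parallel gripper is mounted at the origin on the work surface. World frame = base frame: x ahead of the robot, y to its left, z up, the work surface at z = 0. Lengths are in m, angles in rad, forces in N, time in s.
With the tool pointing down it reaches from about 0.275 to 0.775 m from the base axis. Payload 14.6 kg.
Tool frame: the origin (TCP) lies midway between the tips of the shut fingers; the grasp point (between the pads) lies 19 mm behind it; x points along the fingers, y is the direction in which the jaws open and shut, and the axes are right-handed (so a half turn about x gives the same grasp; the last joint's range is limited). The gripper opens to 85 mm and grips with 20 to 120 N. Pads are 22 mm wide; open, the fingers measure 114 mm over their backs; the gripper's body (76 mm by 85 mm) begins 54 mm behind the grasp point. The pads swing forward as they close: fully open they stand 13 mm farther back than shut.
Start: joints at [-1.463, 0.263, -0.048, 1.259, 0, 1.415], TCP at [0.136, -0.507, 0.231] pointing down, gripper open.
Joint ranges: [-2.65, 2.65], [-0.89, 1.7], [-1.18, 1.37], [-2.13, 2.11], [-1.35, 1.29], [-3.14, 3.14]. Speed limits (rad/s): [1.89, 1.89, 2.57, 2.79, 3.14, 3.14].

## Interface

Orientations are given as [roll, pitch, yaw] about the fixed x, y, z axes, in that order (R = Rz(yaw) Ry(pitch) Rx(roll)).
In Python, from plant import r gives the robot as it stands.
- The arm moves only by the shell command python3 -m jog 'ROWS' [FORCE]. ROWS is JSON, a list of rows, each a list of 5 numbers: the opening, from -1 (shut) to 1 (fully open), then the shift along the world's x, y, z in cm, then the turn about the world's z in degrees. A call has 1 to 10 rows; each row shifts and turns the commanded pose from where the row before left it; what a row does not reach is not made up. A row lasts 1/8 s, in which the tool goes at most 62.5 mm and 10.7 degrees, less where a joint would pass 70% of its speed; a pose out of reach is approached as far as the arm can. A call with a gripper value outside its range is refused whole. The fingers move at their own pace and stop on an object; FORCE is the grip in N (left out, the last holds). Time passes only in rows, so rows that do not move let the fingers close. It gives the time, the measured TCP pose, the force and the opening at its end, in the units of the state.
- r.sense(): the state, without advancing time (a new reading comes with each control period).
- r.capture(name): name is "scene" or "top" or "wrist"; returns a dict with "image" (384x512x3 uint8, blue, green, red), "camera_matrix" (3x3 intrinsics, pixels), "cam_to_world" (4x4, takes a point from camera to world coordinates); the wrist camera has in their place "tool_from_camera" (4x4, takes a point from camera to tool coordinates, whose origin is the TCP and whose axes are the tool frame's). Camera axes: x right, y down, z forward; pixel columns grow to the right and rows downward; lengths in m; the calibration is good to about 2 mm. A picture is of the moment at which its call begins: read the wrist's pose just before it. There is no depth.
- r.hand_in(): hands the job in, once; it reports no verdict.
Trained networks look in the newest picture that a camera, given by its name, has taken for a name from the list of things; names that differ only in an ending like _2 or _b are one class to them, and where a whole thing is asked for, a point or a joint stands for the part that bears it (a point fixed in the world has none). Each returns a list of dicts, best first, with "confidence" (0 to 1); they miss things now and then, are a little off and sometimes report something else, mostly with a low value. They report only what shows in the picture. A call takes as long as a camera call. They do not tell look-alikes from the thing itself.
- r.spot_in(camera, label): "centre" ([column, row] in pixels, amid what is visible of it).
- r.landmark_of(camera, label): "centre" ([column, row] in pixels: a listed point, or the origin of a listed thing).
The state is a dict: "t": time; "joint_positions": joint angles; "qvel": joint speeds; "joint_efforts": joint torques, N m; "tcp_pos": TCP position; "ee_rot": TCP orientation; "wrist_force": force on the tool from outside, world axes, zero at the start; "torque": the same for the moment, N m; "grip_width": finger opening in m.
Only numpy, scipy, OpenCV 4.12 (cv2) and the standard library are available. Lean on these libraries where they do the work, as an engineer would, in place of code of your own. Each camera call takes 0.05 s, during which the arm holds its last target.

## Working session

There is one attempt and no reset: what is moved stays moved. The work goes in short steps, Python scripts to look and compute and a shell command to move; the robot and the scene stay as the last step left them, time stands still between calls to the robot, and variables do not carry over. Pictures are saved under pics/ and viewed, and the job is handed in when it is done.

```bash
ls; mkdir -p pics; python3 - <<'E'
from plant import r
import cv2
print(r.sense())
for c in ("scene","top"):
    d=r.capture(c); cv2.imwrite(f"pics/{c}0.png",d["image"])
    print(c,d["camera_matrix"],d["cam_to_world"])
    for l in ["tweezers","grip_mid","fixed_tip","moving_tip","rest","demagnetiser","well_mouth","setting_block","marks_mid","pin_stand","vee","depth_micrometer","die_spring"]:
        print(l,[(x["centre"],round(x["confidence"],2)) for x in r.landmark_of(c,l)])
E
```

```text
pics
{'t': 0.0, 'joint_positions': array([-1.46327772e+00,  2.63545938e-01, -4.89560387e-02,  1.25942600e+00,
        1.32836789e-05,  1.41549395e+00]), 'qvel': array([ 1.35341331e-03,  9.12303220e-04,  5.34840780e-04,  7.21914520e-05,
       -8.92978838e-04,  1.18815330e-03]), 'joint_efforts': array([ 1.39837517e-03, -6.37622738e+01,  3.84559643e+01,  1.37250888e-02,
       -6.20193100e-05,  1.26761211e-05]), 'tcp_pos': array([ 0.13636362, -0.50667779,  0.23080617]), 'ee_rot': array([-1.73783647,  1.5696646 ,  1.66657716]), 'wrist_force': array([ 0.2436894 , -0.08966034, -0.46329798]), 'torque': array([-0.01758855,  0.03691501, -0.03306534]), 'grip_width': 0.08532173362085736}
scene [[379.73941599   0.         257.76416053]
 [  0.         379.73941599 190.2061572 ]
 [  0.           0.           1.        ]] [[-0.18832419  0.73062878 -0.65628926  1.25012772]
 [ 0.98205772  0.13340639 -0.13328678  0.14646068]
 [-0.00982998 -0.66961506 -0.74264328  0.81312482]
 [ 0.          0.          0.          1.        ]]
tweezers [([347.2, 169.8], 0.53)]
grip_mid [([330.6, 195.1], 0.74)]
fixed_t
[... 883 characters left out ...]
  0.          1.        ]]
tweezers [([177.1, 277.1], 0.93)]
grip_mid [([180.6, 234.5], 0.92), ([275.6, 205.5], 0.73)]
fixed_tip [([182.5, 223.3], 0.8)]
moving_tip [([279.1, 206.4], 0.72), ([199.3, 220.1], 0.48)]
rest [([184.5, 248.9], 0.62)]
demagnetiser [([281.3, 205.1], 0.83), ([180.1, 224.5], 0.29)]
well_mouth [([274.1, 207.1], 0.65)]
setting_block [([349.5, 240.3], 0.93), ([341.0, 195.2], 0.65), ([326.6, 154.9], 0.65)]
marks_mid [([347.2, 235.4], 0.91), ([325.3, 160.1], 0.68), ([344.0, 188.5], 0.57)]
pin_stand [([114.0, 232.9], 0.75)]
vee [([201.9, 154.5], 0.56), ([343.8, 189.3], 0.29)]
depth_micrometer [([270.3, 152.8], 0.76)]
die_spring [([353.1, 131.3], 0.58), ([180.6, 237.6], 0.19)]
```

View pics/scene0.png

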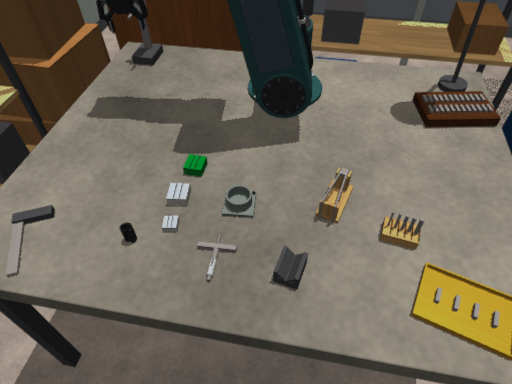

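View pics/top0.png

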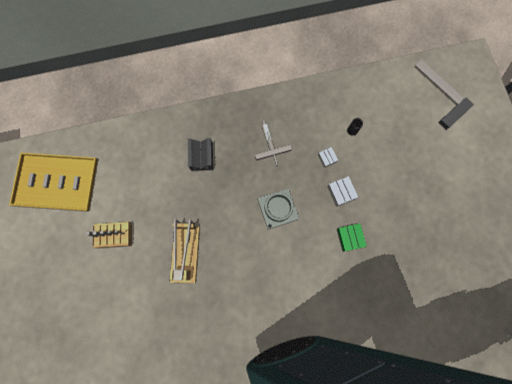

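```bash
python3 - <<'E'
import cv2
a=cv2.imread('pics/top0.png'); cv2.imwrite('pics/top0z.png',cv2.resize(a[120:300,160:400],None,fx=3.3,fy=3.3,interpolation=cv2.INTER_CUBIC))
a=cv2.imread('pics/scene0.png'); cv2.imwrite('pics/scene0z.png',cv2.resize(a[130:290,120:400],None,fx=2.85,fy=2.85,interpolation=cv2.INTER_CUBIC))
E
```

```text
(no output)
```

View pics/top0z.png

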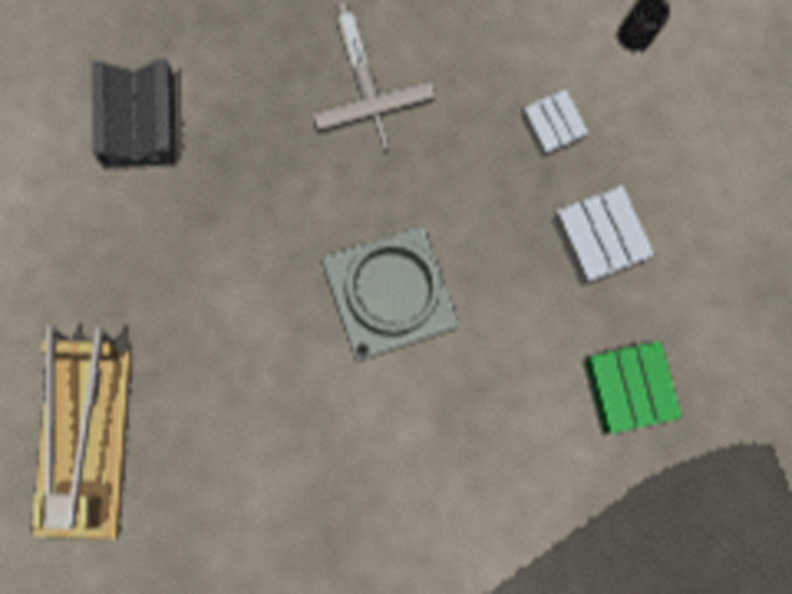

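View pics/scene0z.png

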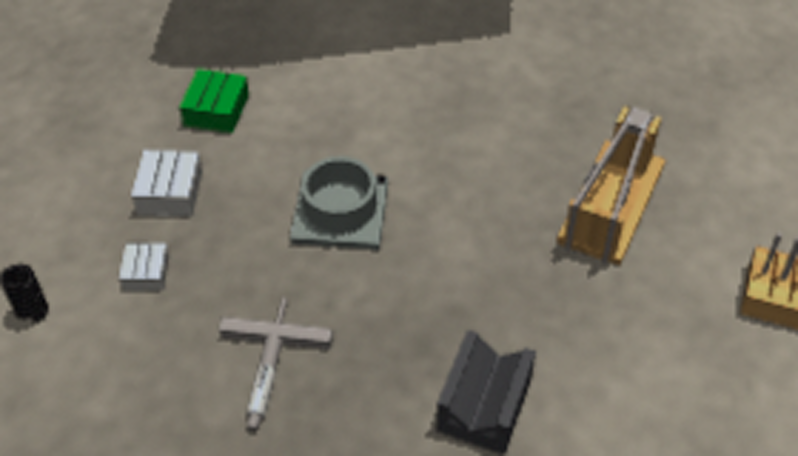

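The top view shows the tweezers at about (180,275) for the hinge and (180–197,222) for the tips. The demagnetiser is at (279,207). Of the three lined blocks, the larger grey one at (344,190) is the target. The green one (352,237) and the small grey one (328,157) are look-alikes. Next I'll triangulate.

```bash
cat > h.py <<'E'
import numpy as np
K={'scene':(379.73941599,257.76416053,190.2061572),'top':(363.89765051,252.66221531,193.03240059)}
T={'scene':np.array([[-0.18832419,0.73062878,-0.65628926,1.25012772],[0.98205772,0.13340639,-0.13328678,0.14646068],[-0.00982998,-0.66961506,-0.74264328,0.81312482]]),
'top':np.array([[-0.22589208,-0.95231597,0.20510257,0.45105824],[-0.97413454,0.22209716,-0.0416504,0.05294216],[-0.00588835,-0.209206,-0.97785386,0.94353867]])}
def ray(c,p):
    f,cx,cy=K[c]; d=T[c][:,:3]@np.array([(p[0]-cx)/f,(p[1]-cy)/f,1]); return T[c][:,3],d
def onz(c,p,z):
    o,d=ray(c,p); return o+d*(z-o[2])/d[2]
def tri(ps):
    A=np.zeros((3,3));b=np.zeros(3)
    for c,p in ps.items():
        o,d=ray(c,p); d=d/np.linalg.norm(d); M=np.eye(3)-np.outer(d,d); A+=M;b+=M@o
    return np.linalg.solve(A,b)
def proj(c,X):
    q=T[c][:,:3].T@(np.asarray(X)-T[c][:,3]); f,cx,cy=K[c]; return np.array([f*q[0]/q[2]+cx,f*q[1]/q[2]+cy])
E
python3 - <<'E'
from h import *
np.set_printoptions(precision=4,suppress=True)
L={'grip_mid':((330.6,195.1),(180.6,234.5),.068),'fixed_tip':((334.5,223.4),(182.5,223.3),.008),'moving_tip':((316.6,214.5),(199.3,220.1),.008),'tweezers':((347.2,169.8),(177.1,277.1),.068),
'rest':((335.9,201.5),(184.5,248.9),0),'demag':((239,200.2),(281.3,205.1),0),'well':((237.4,193),(274.1,207.1),.045),'block':((177.9,195.6),(341,195.2),0),'marks':((180.2,191.3),(344,188.5),.03),
'pin':((398.9,235.5),(114,232.9),0),'vee':((289.5,270.2),(201.9,154.5),0)}
for k,(s,t,z) in L.items(): print(k,tri({'scene':s,'top':t}),onz('top',t,z)[:2],onz('scene',s,z)[:2])
# block lines & corners in top zoom pixels
z=lambda u,v:(u/3.3+160,v/3.3+120)
print('leg ends')
for n,p,h in [('fix back',(55,492),.074),('fix front',(49,328),.074),('mov front',(99,328),.074),('mov back',(72,492),.074),
  ('blk A',(557,211),.03),('B',(624,187),.03),('C',(653,255),.03),('D',(589,283),.03),('L1a',(582,203),.03),('L1b',(611,270),.03),('L2a',(601,196),.03),('L2b',(632,262),.03)]:
    print(n,onz('top',z(*p),h)[:2])
E
```

```text
grip_mid [0.5747 0.2049 0.069 ] [0.5747 0.2075] [0.5744 0.2027]
fixed_tip [ 0.6118  0.217  -0.0018] [0.6105 0.2079] [0.6181 0.2235]
moving_tip [0.6066 0.1684 0.019 ] [0.6088 0.1639] [0.5967 0.1745]
tweezers [0.478  0.2373 0.0722] [0.4784 0.234 ] [0.4725 0.2419]
rest [0.5444 0.2188 0.0107] [0.5457 0.2165] [0.5341 0.2238]
demag [ 0.596  -0.0452  0.0213] [ 0.6002 -0.0533] [ 0.5783 -0.0444]
well [ 0.593  -0.0361  0.0475] [ 0.5922 -0.0295] [ 0.5912 -0.0437]
block [ 0.5912 -0.2174 -0.0023] [ 0.5902 -0.2134] [ 0.5929 -0.2199]
marks [ 0.5999 -0.2115  0.0297] [ 0.601  -0.2173] [ 0.6008 -0.2052]
pin [0.6264 0.3867 0.0063] [0.6276 0.3873] [0.6211 0.3902]
vee [0.7805 0.1238 0.011 ] [0.7845 0.1228] [0.7738 0.1252]
leg ends
fix back [0.4964 0.2304]
fix front [0.6128 0.2132]
mov front [0.6045 0.1776]
mov back [0.4937 0.2186]
blk A [ 0.6215 -0.1825]
B [ 0.6282 -0.2388]
C [ 0.5708 -0.2454]
D [ 0.5608 -0.1912]
L1a [ 0.6232 -0.2032]
L1b [ 0.5668 -0.2105]
L2a [ 0.6253 -0.2193]
L2b [ 0.5692 -0.2281]
```

```bash
python3 - <<'E'
from plant import r
import cv2
from scipy.spatial.transform import Rotation as R
s=r.sense(); print(R.from_euler('xyz',s['ee_rot']).as_matrix().round(3))
d=r.capture('wrist');cv2.imwrite('pics/w0.png',d['image']);print(d['tool_from_camera'].round(4),d['camera_matrix'])
E
python3 -m jog '[[1,3,5,1,0],[1,3,5,1,0],[1,3,5,0,0],[1,3,5,0,0],[1,3,5,0,0],[1,3,5,0,0],[1,3,5,0,0],[1,3,5,0,0],[1,3,5,0,0],[1,3,5,0,0]]'
```

```text
[[ 0.     0.26  -0.966]
 [ 0.    -0.966 -0.26 ]
 [-1.    -0.    -0.   ]]
[[-6.000e-04 -2.656e-01  9.641e-01 -1.430e-01]
 [ 1.000e+00 -1.400e-03  2.000e-04  9.000e-04]
 [ 1.300e-03  9.641e-01  2.656e-01 -6.720e-02]
 [ 0.000e+00  0.000e+00  0.000e+00  1.000e+00]] [[287.16857021   0.         253.09225793]
 [  0.         287.16857021 192.78415856]
 [  0.           0.           1.        ]]
t: 2.7
tcp_pos: [0.4371, -0.005, 0.2515]
ee_rot: [2.563, 1.57, -0.315]
wrist_force: [0.3, -0.5, 0.3]
grip_width: 0.0854
```

View pics/w0.png

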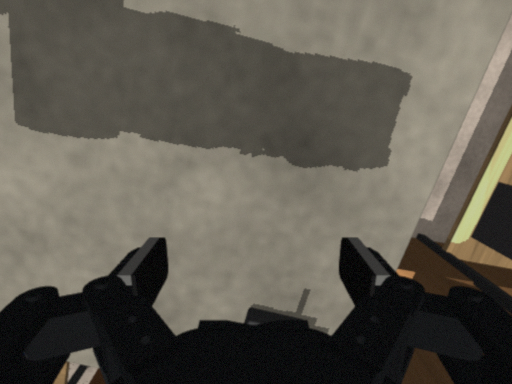

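```bash
python3 -m jog '[[1,2.5,5,0,-8],[1,2.5,5,0,-8],[1,2.5,5,0,-8],[1,2.5,5,0,-8],[1,0,0,0,0]]'
cat >> h.py <<'E'
from scipy.spatial.transform import Rotation as Ro
def wcam(s,d):
    t=np.eye(4);t[:3,:3]=Ro.from_euler('xyz',s['ee_rot']).as_matrix();t[:3,3]=s['tcp_pos']
    m=(t@d['tool_from_camera'])[:3]; T['wrist']=m; k=d['camera_matrix']; K['wrist']=(k[0,0],k[0,2],k[1,2])
E
cat > wl.py <<'E'
import sys,cv2
from plant import r
from h import *
def look(name):
    s=r.sense(); d=r.capture('wrist'); wcam(s,d); cv2.imwrite(f'pics/{name}.png',d['image']); np.savez(name+'.npz',T=T['wrist'],K=K['wrist']); print(s['tcp_pos'],s['t']); return s,d
E
python3 - <<'E'
from wl import *
look('w1')
for l,z in [('grip_mid',.068),('tweezers',.068),('rest',0),('fixed_tip',.008),('moving_tip',.008)]:
    for x in r.landmark_of('wrist',l): print(l,x['centre'],x['confidence'],onz('wrist',x['centre'],z))
E
```

```text
t: 3.32
tcp_pos: [0.5272, 0.0564, 0.2509]
ee_rot: [-1.524, 1.468, 1.515]
wrist_force: [-0.6, -0.4, 0.1]
grip_width: 0.0855
[0.52724115 0.0564148  0.25085822] 3.325
grip_mid [140.3, 145.7] 0.64 [0.5731642  0.20370727 0.068     ]
grip_mid [493.4, 86.1] 0.49 [ 0.5969295  -0.17319577  0.068     ]
grip_mid [133.8, 216.0] 0.45 [0.48703022 0.23122126 0.068     ]
tweezers [136.7, 219.5] 0.81 [0.48211741 0.2284013  0.068     ]
rest [156.8, 164.5] 0.64 [0.54014566 0.22019909 0.        ]
fixed_tip [149.7, 107.5] 0.94 [0.61815331 0.21101584 0.008     ]
moving_tip [172.9, 114.4] 0.78 [0.60605107 0.18070437 0.008     ]
```

View pics/w1.png

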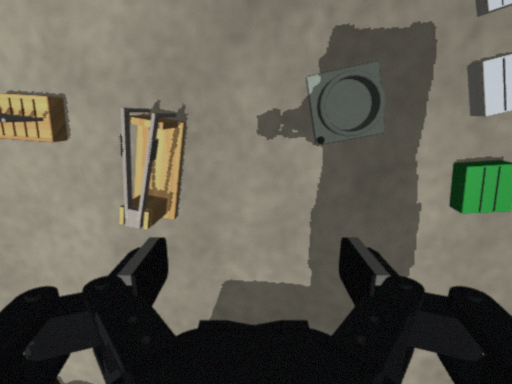

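```bash
python3 -m jog '[[1,0.5,4,0,-3],[1,0.5,4,0,-3],[1,0,4,0,-3],[1,0,3.5,0,-3],[1,0,0,0,-2],[1,0,0,0,0]]'
python3 - <<'E'
from wl import *
s,d=look('w2')
print(Ro.from_euler('xyz',s['ee_rot']).as_matrix().round(3))
for l,z in [('grip_mid',.068),('tweezers',.068),('rest',0),('fixed_tip',.008),('moving_tip',.008)]:
    for x in r.landmark_of('wrist',l): print(l,x['centre'],x['confidence'],onz('wrist',x['centre'],z))
E
```

```text
t: 4.38
tcp_pos: [0.52, 0.0692, 0.2518]
ee_rot: [-1.54, 1.361, 1.463]
wrist_force: [0.3, 0.0, 0.7]
grip_width: 0.0851
[0.52002104 0.06916639 0.25177427] 4.375
[[ 0.022 -0.136 -0.99 ]
 [ 0.207 -0.969  0.138]
 [-0.978 -0.208  0.006]]
grip_mid [171.7, 143.7] 0.61 [0.57046319 0.20259492 0.068     ]
grip_mid [187.5, 163.8] 0.36 [0.54410598 0.18719179 0.068     ]
tweezers [165.8, 211.7] 0.63 [0.48508076 0.2306186  0.068     ]
rest [189.2, 163.0] 0.68 [0.53667896 0.21740488 0.        ]
fixed_tip [180.3, 107.2] 0.6 [0.61537158 0.21075449 0.008     ]
moving_tip [204.2, 115.0] 0.76 [0.60034435 0.17815876 0.008     ]
```

View pics/w2.png

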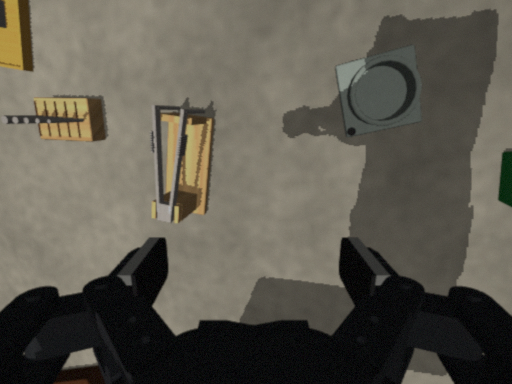

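```bash
python3 - <<'E'
from plant import r
s=r.sense();print(s['joint_positions'].round(3),s['qvel'].round(3),s['joint_efforts'].round(1))
E
```

```text
[-0.137  0.242 -0.04   1.296  0.21   3.141] [ 0.    -0.     0.    -0.     0.001 -0.001] [ -0.2 -61.9  38.6   0.1   0.7  -0. ]
```

Joint 6 hit its range (3.141), so I'll use the half-turn-equivalent grasp by turning the other way.

```bash
python3 -m jog '[[1,0,0,0,10],[1,0,0,0,10],[1,0,0,0,10],[1,0,1,0,10],[1,0,1,0,10],[1,0,1,0,10],[1,0,1,0,10],[1,0,1,0,10],[1,0,1,0,10],[1,0,1,0,10]]'
python3 - <<'E'
from plant import r
from h import Ro
s=r.sense();print(s['joint_positions'].round(3));print(Ro.from_euler('xyz',s['ee_rot']).as_matrix().round(3))
E
```

```text
t: 5.92
tcp_pos: [0.5202, 0.1405, 0.2515]
ee_rot: [-1.539, 1.361, -3.066]
wrist_force: [-0.5, 0.3, 0.5]
grip_width: 0.0855
[0.109 0.441 0.255 1.595 0.007 1.635]
[[-0.208  0.977  0.044]
 [-0.016  0.042 -0.999]
 [-0.978 -0.208  0.007]]
```

The joint limit left the tool leaning 12°, towards the robot as it stands now. I can't command tilt directly, but pushing out at the reach limit should lean the tool outward again, so I'll try that in small steps.

```bash
cat > st.py <<'E'
from plant import r
from h import *
s=r.sense();m=Ro.from_euler('xyz',s['ee_rot']).as_matrix()
print('q',s['joint_positions'].round(3),'xt',m[:,0].round(3),'jaw deg',np.degrees(np.arctan2(m[1,1],m[0,1])).round(1),'yz',m[2,1].round(3),'rad',np.hypot(*s['tcp_pos'][:2]).round(3),'sum',(s['joint_positions'][1]-s['joint_positions'][2]+s['joint_positions'][3]).round(3))
E
python3 -m jog '[[1,4,1,0,0],[1,4,1,0,0],[1,4,1,0,0],[1,4,1,0,0],[1,4,1,0,0],[1,3,1,0,0]]'; python3 st.py
```

```text
t: 6.68
tcp_pos: [0.7234, 0.193, 0.2336]
ee_rot: [-1.557, 1.396, -3.09]
wrist_force: [18.3, 5.4, 10.4]
grip_width: 0.0853
q [0.146 1.003 1.368 2.11  0.016 1.678] xt [-0.174 -0.009 -0.985] jaw deg 2.1 yz -0.174 rad 0.749 sum 1.745
```

```bash
python3 -m jog '[[1,2,0.5,0.5,0],[1,2,0.5,0.5,0],[1,0,0,0,0]]'; python3 st.py
```

```text
t: 7.05
tcp_pos: [0.7231, 0.1924, 0.2408]
ee_rot: [-1.583, 1.406, -3.117]
wrist_force: [-0.9, 0.1, 0.6]
grip_width: 0.0856
q [0.144 0.993 1.367 2.109 0.02  1.676] xt [-0.164 -0.004 -0.986] jaw deg 2.1 yz -0.164 rad 0.748 sum 1.735
```

```bash
python3 -m jog '[[1,2,0.5,2,0],[1,2,0.5,2,0],[1,2,0.5,2,0],[1,0,0,0,0]]'; python3 st.py
```

```text
t: 7.55
tcp_pos: [0.7197, 0.1916, 0.2698]
ee_rot: [-1.664, 1.444, 3.084]
wrist_force: [0.9, 0.0, 1.0]
grip_width: 0.0851
q [0.141 0.953 1.367 2.109 0.025 1.675] xt [-0.127  0.007 -0.992] jaw deg 2.1 yz -0.126 rad 0.745 sum 1.696
```

```bash
python3 -m jog '[[1,3,0.8,3,0],[1,3,0.8,3,0],[1,3,0.8,3,0],[1,3,0.8,3,0],[1,0,0,0,0]]'; python3 st.py
```

```text
t: 8.18
tcp_pos: [0.7099, 0.1908, 0.324]
ee_rot: [-2.1, 1.507, 2.647]
wrist_force: [-0.5, 0.4, -0.1]
grip_width: 0.0856
q [0.137 0.88  1.367 2.109 0.037 1.673] xt [-0.056  0.03  -0.998] jaw deg 2.0 yz -0.055 rad 0.735 sum 1.622
```

```bash
python3 -m jog '[[1,3,-0.8,3,0],[1,3,-0.8,3,0],[1,3,-0.8,2,0],[1,0,0,0,0]]'; python3 st.py
```

```text
t: 8.68
tcp_pos: [0.7129, 0.1465, 0.3549]
ee_rot: [-2.904, 1.526, 1.84]
wrist_force: [-0.2, -0.1, -0.1]
grip_width: 0.0857
q [0.073 0.837 1.367 2.109 0.044 1.613] xt [-0.012  0.044 -0.999] jaw deg 1.8 yz -0.011 rad 0.728 sum 1.58
```

```bash
python3 -m jog '[[1,-2.5,0.5,-1,6],[1,-2.5,0.5,-1,8],[1,-2.5,1,-3,8],[1,-2.5,1,-3,9],[1,-2,1,-3,9],[1,-2,1,-3,9],[1,0,0.8,-1.5,9],[1,0,0,0,9],[1,0,0,0,3],[1,0,0,0,0]]'; python3 st.py
python3 - <<'E'
from wl import *
s,d=look('w3')
for l,z in [('grip_mid',.068),('tweezers',.068),('fixed_tip',.008),('moving_tip',.008)]:
    for x in r.landmark_of('wrist',l): print(l,x['centre'],x['confidence'],onz('wrist',x['centre'],z))
E
```

```text
t: 9.93
tcp_pos: [0.5906, 0.2036, 0.2089]
ee_rot: [-2.873, 1.525, 3.029]
wrist_force: [-0.4, -0.3, 0.0]
grip_width: 0.0852
q [0.195 0.477 0.225 1.363 0.014 0.576] xt [-0.046  0.005 -0.999] jaw deg 68.2 yz -0.012 rad 0.625 sum 1.615
[0.59063682 0.20359504 0.20888537] 9.925
grip_mid [256.7, 171.9] 0.86 [0.57585435 0.21062215 0.068     ]
tweezers [240.2, 77.2] 0.88 [0.48679296 0.22941267 0.068     ]
fixed_tip [272.0, 189.8] 0.63 [0.61201471 0.21649551 0.008     ]
```

View pics/w3.png

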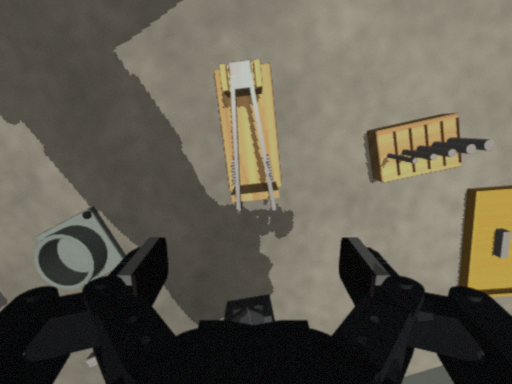

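```bash
python3 - <<'E'
import cv2
a=cv2.imread('pics/w3.png'); cv2.imwrite('pics/w3z.png',cv2.resize(a[40:240,180:330],None,fx=3,fy=3,interpolation=cv2.INTER_CUBIC))
E
```

```text
(no output)
```

View pics/w3z.png

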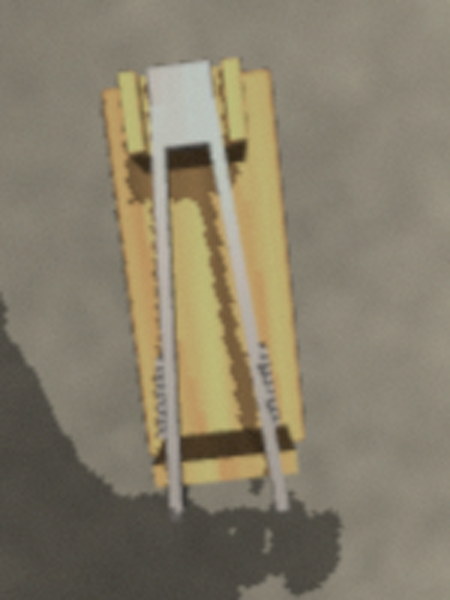

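```bash
python3 - <<'E'
from h import *
d=np.load('w3.npz');T['wrist']=d['T'];K['wrist']=tuple(d['K'])
P=lambda u,v,z=.074:onz('wrist',(180+u/3,40+v/3),z)[:2]
bl,br,fr,fl=P(148,70),P(208,62),P(214,142),P(160,148)
lm,lf=P(176,505),P(282,505)
pm=[P(156,360),P(163,430)];pf=[P(262,345),P(280,418)]
c=(bl+br+fr+fl)/4; tm=(lm+lf)/2
print('block',bl,br,fr,fl,'size',np.linalg.norm(bl-br),np.linalg.norm(br-fr))
print('c',c,'tips',lm,lf,'gap',np.linalg.norm(lm-lf),'dist',np.linalg.norm(tm-c))
a=np.degrees(np.arctan2(*(tm-c)[::-1]));print('ang c->tips',a, 'perp tips',np.degrees(np.arctan2(*(lf-lm)[::-1]))-90,'block side',[np.degrees(np.arctan2(*(f-b)[::-1])) for f,b in((fl,bl),(fr,br))], 'legs',np.degrees(np.arctan2(*(lm-P(160,160))[::-1])),np.degrees(np.arctan2(*(lf-P(218,160))[::-1])))
print('pads',pm,pf, 'mid at 90', c+(tm-c)/np.linalg.norm(tm-c)*.09)
# rest front post top corners z=.062; base corners z .012
print('front post',P(155,487,.062),P(298,470,.062))
# camera reprojection into top of legs
E
```

```text
block [0.4731417  0.22471035] [0.47788302 0.24243827] [0.49981604 0.23555784] [0.49519827 0.21941562] size 0.018350994262247386 0.022986907305468374
c [0.48650976 0.23053052] tips [0.60290618 0.18014151] [0.61613957 0.21346914] gap 0.035858796691619683 dist 0.12755240636240167
ang c->tips -15.33146219825855 perp tips -21.656521245687884 block side [np.float64(-13.498587424104574), np.float64(-17.41673548119473)] legs -19.94762029544353 -10.848713557207233
pads [array([0.55514409, 0.19286966]), array([0.57742562, 0.18602513])] [array([0.56343325, 0.22670696]), array([0.58802404, 0.22352485])] mid at 90 [0.57330687 0.20673428]
front post [0.59699397 0.17378936] [0.60979851 0.2226153 ]
```

Legs are at -10.8° (fixed) and -19.9° (moving), measured gap 35.9 mm and block about 18×23 mm, which all fit the sizes given. Grip midpoint is about (0.574, 0.207).

```bash
python3 -m jog '[[1,-0.9,0.3,-3,5.5],[1,-0.85,0.2,-3,5.3],[1,0,0,-3,0],[1,0,0,0,0]]'; python3 st.py
```

```text
t: 10.68
tcp_pos: [0.5722, 0.2081, 0.1179]
ee_rot: [-2.867, 1.522, -3.06]
wrist_force: [-0.4, -0.2, 0.6]
grip_width: 0.0856
q [ 0.212  0.491 -0.002  1.126  0.006  0.405] xt [-0.049 -0.004 -0.999] jaw deg 79.0 yz -0.013 rad 0.609 sum 1.619
```

```bash
python3 -m jog '[[1,0.05,0,-3.5,0],[1,0,0,-3.5,0],[1,0,0,0,0],[0,0,0,0,0],[0,0,0,0,0]]' 40; python3 st.py
python3 - <<'E'
from wl import *
look('w4')
E
```

```text
t: 11.3
tcp_pos: [0.5748, 0.2085, 0.0511]
ee_rot: [-2.884, 1.528, -3.077]
wrist_force: [0.1, 0.3, 0.3]
grip_width: 0.0513
q [ 0.212  0.539 -0.109  0.964  0.006  0.404] xt [-0.043 -0.003 -0.999] jaw deg 79.0 yz -0.011 rad 0.611 sum 1.613
[0.57481962 0.20853679 0.05109585] 11.3
```

View pics/w4.png

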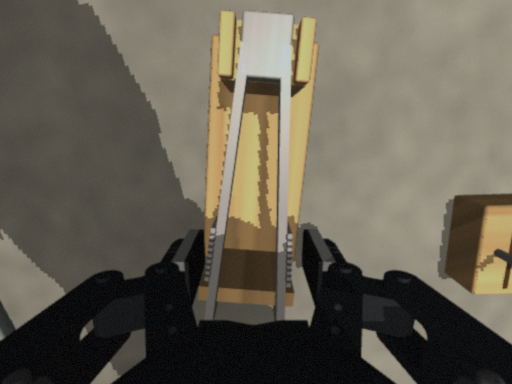

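```bash
python3 -m jog '[[-0.1,0,0,-0.3,0],[-0.2,0,0,0,0],[-0.25,0,0,0,0],[-0.25,0,0,0,0],[-0.25,0,0,0,0]]' 40; python3 st.py
python3 - <<'E'
from wl import *
look('w5')
E
```

```text
t: 11.98
tcp_pos: [0.5748, 0.2087, 0.0476]
ee_rot: [-2.893, 1.528, -3.085]
wrist_force: [1.1, 1.2, 7.5]
grip_width: 0.0319
q [ 0.212  0.542 -0.115  0.956  0.007  0.404] xt [-0.043 -0.002 -0.999] jaw deg 79.0 yz -0.011 rad 0.612 sum 1.613
[0.57479745 0.20873487 0.04758   ] 11.975
```

View pics/w5.png

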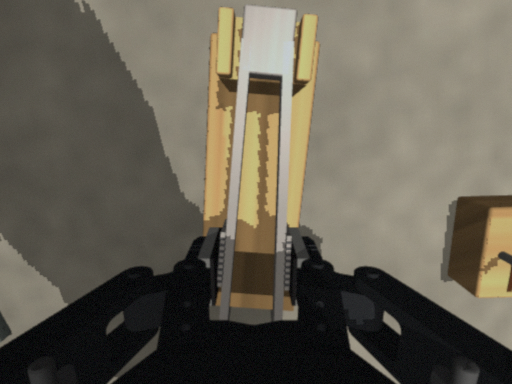

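```bash
python3 -m jog '[[-0.25,0,0,0.5,0],[-0.25,0,0,1,0],[-0.25,0,0,2,0],[-0.25,0,0,3,0],[-0.25,0,0,3,0],[-0.25,0,0,0,0]]' 40; python3 st.py
python3 - <<'E'
from wl import *
look('w6')
for c in('scene','top'):
    cv2.imwrite(f'pics/{c}6.png',r.capture(c)['image'])
a=cv2.imread('pics/scene6.png')[110:260,260:420]; cv2.imwrite('pics/s6z.png',cv2.resize(a,None,fx=3.8,fy=3.8,interpolation=cv2.INTER_CUBIC))
E
```

```text
t: 12.78
tcp_pos: [0.5749, 0.2086, 0.144]
ee_rot: [-2.888, 1.529, -3.08]
wrist_force: [0.0, -0.0, -0.7]
grip_width: 0.0322
q [0.212 0.476 0.045 1.181 0.006 0.404] xt [-0.041 -0.003 -0.999] jaw deg 79.0 yz -0.01 rad 0.612 sum 1.612
[0.57490734 0.20858516 0.14395038] 12.775
```

View pics/w6.png

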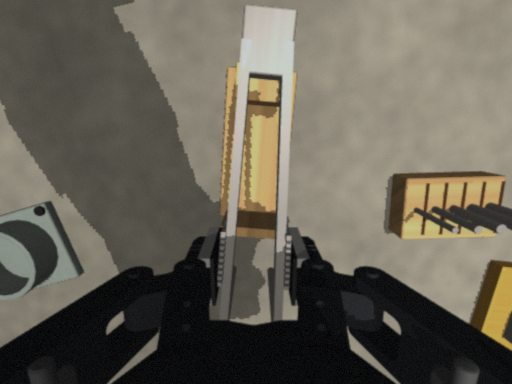

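View pics/s6z.png

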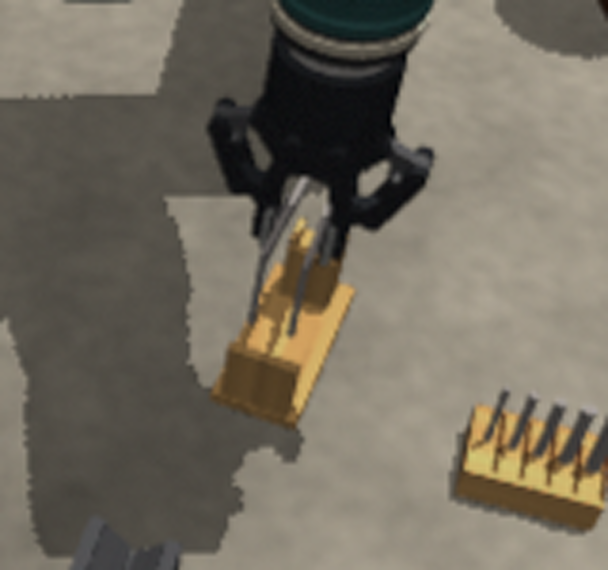

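```bash
python3 - <<'E'
from h import *
for p in((337.1,197.4),(326.0,194.7)): print(onz('scene',p,.1045))
f=np.array([np.cos(np.radians(-11)),np.sin(np.radians(-11))]);print('pred mid',np.array([.5757,.2086])+.04*f)
# well via circle fits: candidates in w3/top
print(onz('top',(276.5,206.5),.045))
import cv2
a=cv2.imread('pics/top0.png')[180:240,245:310];cv2.imwrite('pics/dz.png',cv2.resize(a,None,fx=9,fy=9,interpolation=cv2.INTER_CUBIC))
a=cv2.imread('pics/top0.png')[165:220,315:370];cv2.imwrite('pics/bz.png',cv2.resize(a,None,fx=10,fy=10,interpolation=cv2.INTER_CUBIC))
E
```

```text
[0.61222588 0.21608395 0.1045    ]
[0.60823731 0.18861937 0.1045    ]
pred mid [0.61496509 0.20096764]
[ 0.59236698 -0.03567687  0.045     ]
```

View pics/dz.png

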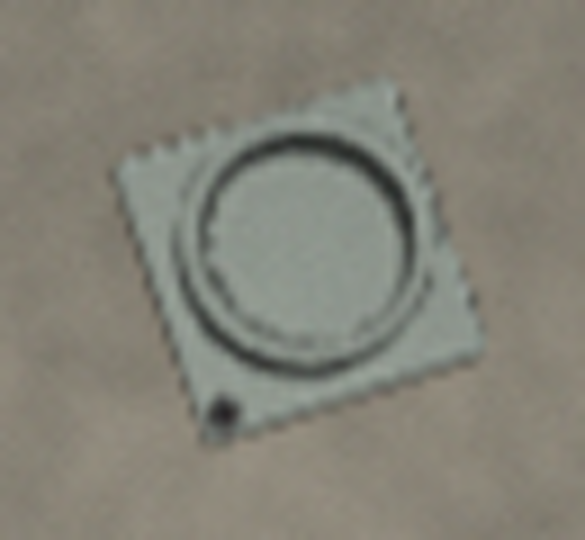

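View pics/bz.png

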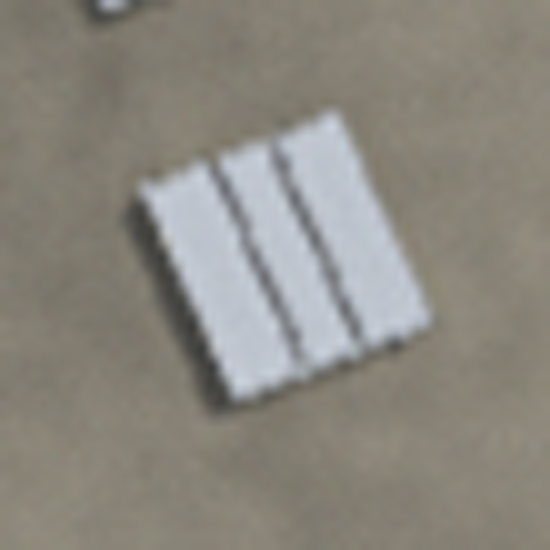

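```bash
python3 - <<'E'
from h import *
q=lambda x,y,z:onz('top',(x,y),z)
print('well',q(279,207.8,.045), [q(245+u/9,180+v/9,.045)[:2].round(4) for u,v in((180,250),(432,250),(306,130))])
print('scene well',onz('scene',(238.5,192.5),.045))
B=lambda u,v:q(315+u/10,165+v/10,.03)[:2]
C=[B(143,187),B(338,112),B(432,322),B(232,402)];print(np.array(C),np.mean(C,0))
L=[B(215,165),B(298,355),B(280,150),B(358,343)];print(np.array(L),np.mean(L,0))
for a,b in((C[3],C[0]),(C[2],C[1]),(L[1],L[0]),(L[3],L[2])): print(np.degrees(np.arctan2(*(b-a)[::-1])),np.linalg.norm(b-a))
E
```

```text
well [ 0.58774313 -0.04097761  0.045     ] [array([ 0.5957, -0.0069]), array([ 0.5799, -0.0751]), array([ 0.6209, -0.0492])]
scene well [ 0.58892353 -0.04119899  0.045     ]
[[ 0.62176297 -0.1839512 ]
 [ 0.62955316 -0.23841519]
 [ 0.57077482 -0.24627403]
 [ 0.5623631  -0.19086149]] [ 0.59611351 -0.21487548]
[[ 0.62317425 -0.20359606]
 [ 0.57027504 -0.21057761]
 [ 0.62320547 -0.22101311]
 [ 0.56980408 -0.22634316]] [ 0.59661471 -0.21538248]
6.635690875026057 0.05980046607918481
7.615447879033283 0.059301395489985656
7.518354658146176 0.0533579218377145
5.699879889123713 0.05366673293773245
```

```bash
python3 -m jog '[[-0.25,-0.3,-2,0,0],[-0.25,-0.4,-4,0,0],[-0.25,-0.4,-4,0,0],[-0.25,-0.4,-4,0,0],[-0.25,-0.4,-4,0,0],[-0.25,-0.4,-4,0,0],[-0.25,0,-2.2,0,0],[-0.25,0,0,0,0]]'; python3 st.py
python3 - <<'E'
from wl import *
look('w7')
a=r.capture('scene')['image'];cv2.imwrite('pics/scene7.png',a)
cv2.imwrite('pics/s7z.png',cv2.resize(a[90:230,170:320],None,fx=4,fy=4,interpolation=cv2.INTER_CUBIC))
a=r.capture('top')['image'];cv2.imwrite('pics/top7.png',a)
cv2.imwrite('pics/t7z.png',cv2.resize(a[170:320,220:370],None,fx=4,fy=4,interpolation=cv2.INTER_CUBIC))
E
```

```text
t: 13.92
tcp_pos: [0.5501, -0.0355, 0.1408]
ee_rot: [-2.878, 1.524, -3.072]
wrist_force: [0.5, 1.8, -1.1]
grip_width: 0.0323
q [-0.206  0.381 -0.122  1.112 -0.013 -0.011] xt [-0.046 -0.003 -0.999] jaw deg 78.9 yz -0.012 rad 0.551 sum 1.616
[ 0.55006654 -0.0354937   0.14083365] 13.925
```

View pics/s7z.png

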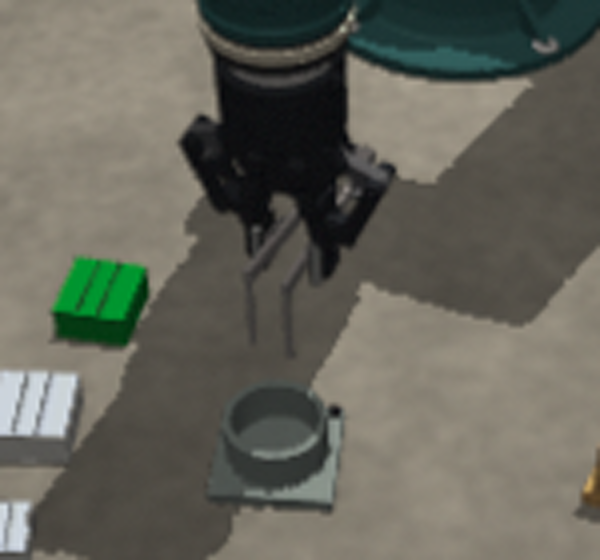

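View pics/t7z.png

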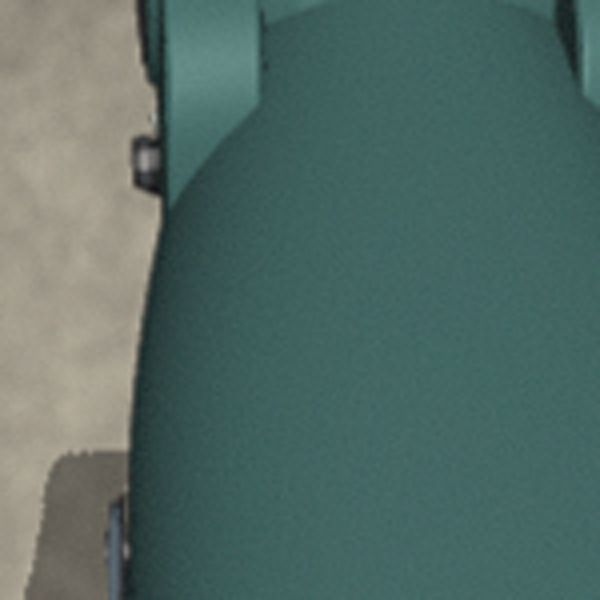

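View pics/w7.png

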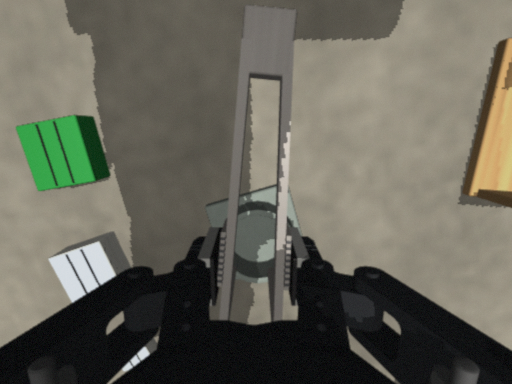

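```bash
python3 - <<'E'
from h import *
a,b=[onz('scene',p,.1012)[:2] for p in((233,176.25),(242.5,178.5))];print(a,b,(a+b)/2,np.linalg.norm(a-b))
W=lambda u,v:onz('scene',(170+u/4,90+v/4),.045)[:2]
print('well',W(222,418),W(328,414),W(274,381),(W(222,418)+W(328,414))/2)
print('well pix', (proj('scene',(.588,-.041,.045))-[170,90])*4)
E
```

```text
[ 0.58438084 -0.05423116] [ 0.58789099 -0.0280408 ] [ 0.58613592 -0.04113598] 0.026424538933414517
well [ 0.60229101 -0.07414064] [ 0.58589301 -0.00447084] [ 0.56278823 -0.04713774] [ 0.59409201 -0.03930574]
well pix [274.58804527 409.03888042]
```

```bash
python3 -m jog '[[-0.25,0.1,0,-2,0],[-0.25,0,0,-2.5,0],[-0.25,0,0,-2,0],[-0.25,0,0,-0.8,0],[-0.25,0,0,0,0],[-0.25,0,0,0,0]]'; python3 st.py
python3 - <<'E'
from wl import *
a=r.capture('scene')['image'];cv2.imwrite('pics/scene8.png',a)
cv2.imwrite('pics/s8z.png',cv2.resize(a[90:230,170:320],None,fx=4,fy=4,interpolation=cv2.INTER_CUBIC))
E
```

```text
t: 14.82
tcp_pos: [0.5522, -0.0335, 0.069]
ee_rot: [-2.871, 1.526, -3.063]
wrist_force: [0.3, -0.1, -0.5]
grip_width: 0.032
q [-0.201  0.438 -0.242  0.934 -0.012 -0.01 ] xt [-0.044 -0.004 -0.999] jaw deg 79.0 yz -0.012 rad 0.553 sum 1.614
```

View pics/s8z.png

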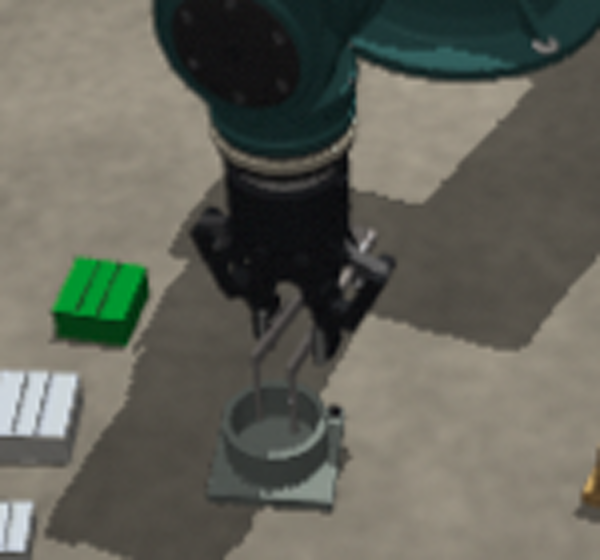

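```bash
python3 -m jog '[[-0.25,0,0,2.5,0],[-0.25,0,0,3,0],[-0.25,0,0,1.5,0],[-0.25,0,-2,0,3],[-0.25,0,-4,0,4],[-0.25,0.2,-4,0,4],[-0.25,0.1,-4,0,4],[-0.25,0,-3,0,3.5],[-0.25,0,-1.6,0,0],[-0.25,0,0,0,0]]'; python3 st.py
python3 -m jog '[[-0.3,0,0,0,0],[-0.35,0,0,0,0],[-0.4,0,0,0,0],[-0.44,0,0,0,0],[-0.44,0,0,0,0],[-0.44,0,0,0,0]]'; python3 st.py
python3 - <<'E'
from wl import *
look('w9')
a=r.capture('scene')['image'];cv2.imwrite('pics/scene9.png',a)
cv2.imwrite('pics/s9z.png',cv2.resize(a[100:220,120:260],None,fx=5,fy=5,interpolation=cv2.INTER_CUBIC))
E
```

```text
t: 16.12
tcp_pos: [0.5548, -0.22, 0.1381]
ee_rot: [-2.882, 1.525, -2.754]
wrist_force: [0.0, -0.5, 0.2]
grip_width: 0.0322
q [-0.497  0.448 -0.019  1.133 -0.035 -0.625] xt [-0.042 -0.017 -0.999] jaw deg 97.4 yz -0.012 rad 0.597 sum 1.6
t: 16.88
tcp_pos: [0.5548, -0.2196, 0.1383]
ee_rot: [-2.877, 1.525, -2.746]
wrist_force: [-0.3, 0.2, -1.3]
grip_width: 0.0238
q [-0.496  0.447 -0.019  1.133 -0.035 -0.627] xt [-0.042 -0.018 -0.999] jaw deg 97.5 yz -0.012 rad 0.597 sum 1.599
[ 0.55484903 -0.21963742  0.13833647] 16.875
```

View pics/s9z.png

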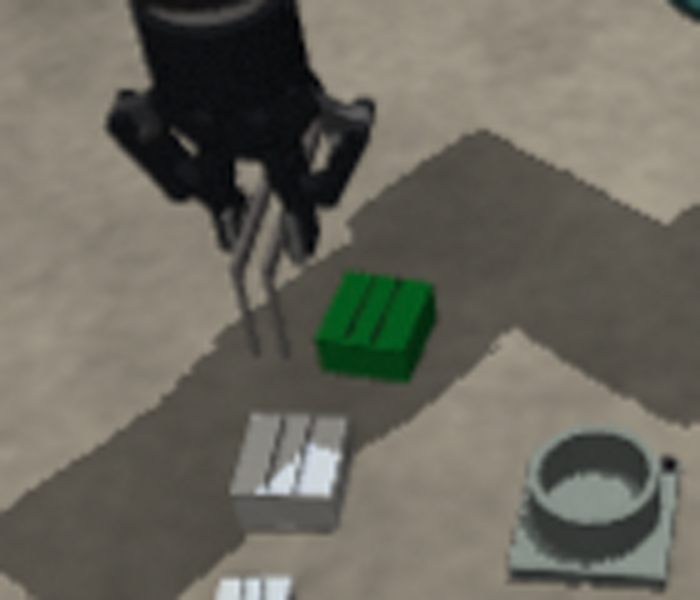

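View pics/w9.png

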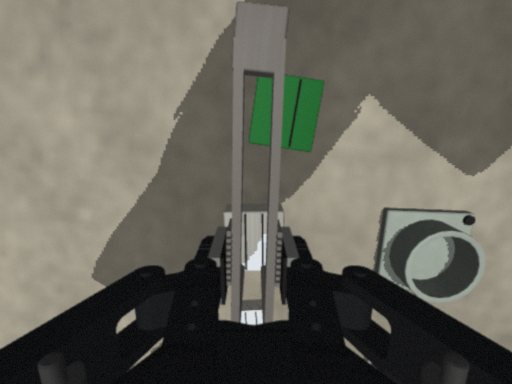

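```bash
python3 - <<'E'
import cv2
a=cv2.imread('pics/w9.png'); cv2.imwrite('pics/w9z.png',cv2.resize(a[195:335,210:300],None,fx=6.5,fy=4.2,interpolation=cv2.INTER_CUBIC))
E
```

```text
(no output)
```

View pics/w9z.png

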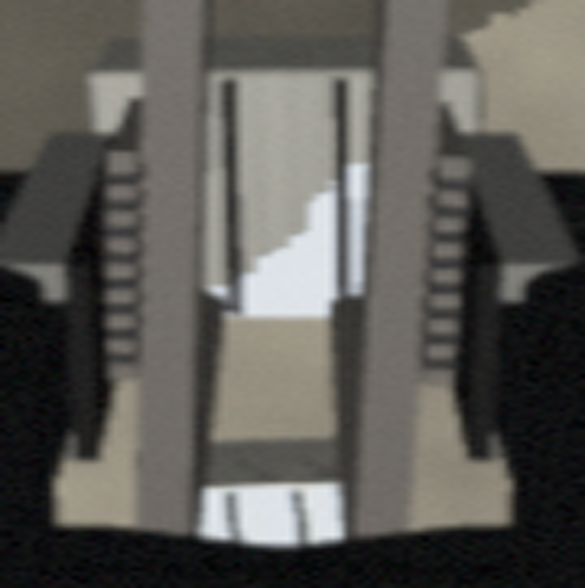

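```bash
cat > ev.py <<'E'
from h import *
def ev(f,lines,tips,ztip,jaw,tz):
    d=np.load(f);T['wrist']=d['T'];K['wrist']=tuple(d['K'])
    P=[onz('wrist',p,.03)[:2] for p in lines]; Q=[onz('wrist',p,ztip)[:2] for p in tips]
    P=np.array(P);Q=np.array(Q)
    y=np.array([np.cos(np.radians(jaw)),np.sin(np.radians(jaw))]);x=np.array([y[1],-y[0]])
    for n,a in(('lines',P),('tips',Q)): print(n,'x',(a@x*1000).round(1),'y',(a@y*1000).round(1),a.round(4).tolist())
    for a,b in((P[0],P[1]),(P[2],P[3])):
        v=a-b if (a-b)@x>0 else b-a; print('ang',np.degrees(np.arctan2(v[1],v[0])).round(2))
E
python3 - <<'E'
from ev import *
z=lambda u,v:(210+u/6.5,195+v/4.2)
ev('w9.npz',[z(230,80),z(234,310),z(341,80),z(343,295)],[z(221,300),z(333,300)],.0987,97.5,0)
for p in((171,171),(177.4,171)): print(onz('scene',p,.0987))
E
```

```text
lines x [539.  594.2 539.  590.4] y [-299.7 -299.5 -283.9 -283.3] [[0.5736, -0.2268], [0.6282, -0.2194], [0.5714, -0.2111], [0.6223, -0.2038]]
tips x [556.4 556.3] y [-298.1 -286. ] [[0.5906, -0.223], [0.5889, -0.2109]]
ang 7.71
ang 8.18
[ 0.59264875 -0.22202934  0.0987    ]
[ 0.58959422 -0.20521067  0.0987    ]
```

```bash
python3 -m jog '[[-0.44,0.4,0.1,-2,0],[-0.44,0.3,0,-2,0],[-0.44,0,0,-1.2,0],[-0.44,0,0,0,0],[-0.44,0,0,0,0]]'; python3 st.py
python3 - <<'E'
from wl import *
s,d=look('w10')
cv2.imwrite('pics/w10z.png',cv2.resize(d['image'][195:335,210:300],None,fx=6.5,fy=4.2,interpolation=cv2.INTER_CUBIC))
a=r.capture('scene')['image'];cv2.imwrite('pics/scene10.png',a)
cv2.imwrite('pics/s10z.png',cv2.resize(a[150:220,150:220],None,fx=8,fy=8,interpolation=cv2.INTER_CUBIC))
E
```

```text
t: 17.6
tcp_pos: [0.5621, -0.2189, 0.087]
ee_rot: [-2.86, 1.526, -2.73]
wrist_force: [0.3, 0.9, -0.2]
grip_width: 0.024
q [-0.49   0.491 -0.091  1.016 -0.035 -0.62 ] xt [-0.041 -0.018 -0.999] jaw deg 97.5 yz -0.012 rad 0.603 sum 1.599
[ 0.56206067 -0.21886175  0.08704317] 17.6
```

View pics/w10z.png

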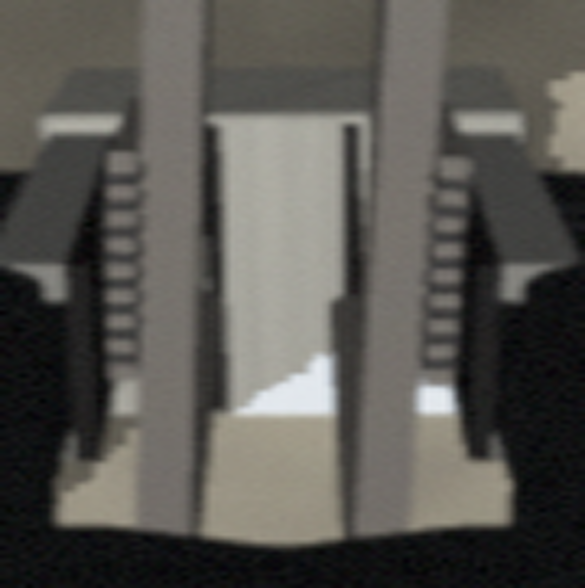

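View pics/s10z.png

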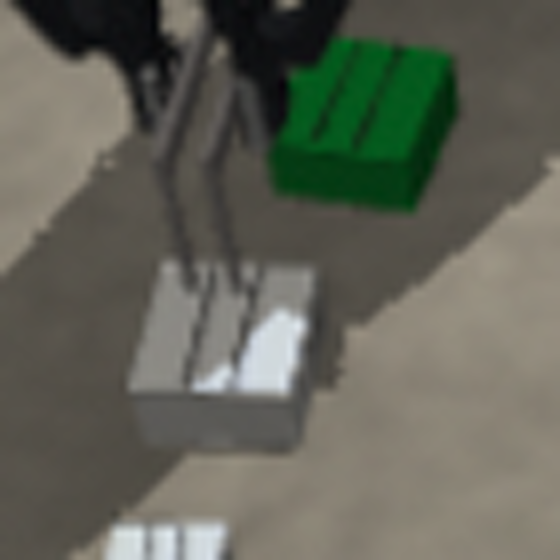

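```bash
python3 - <<'E'
import cv2,numpy as np
a=cv2.imread('pics/w10.png').astype(int).sum(2)//3
for v in (228,240,250,258,262,266,270,275,280,285): print(v,a[v,234:276])
E
python3 - <<'E'
from ev import *
z=lambda u,v:(210+u/6.5,195+v/4.2)
ev('w10.npz',[z(209.5,130),z(210,230),z(352,130),z(353,290)],[z(221,300),z(334,300)],.0474,97.5,0)
E
```

```text
228 [116 116 113 114 115 114  96  57  39  93 143 165 166 164 163 166 170 169
 169 166 164 164 165 169 168 165 163 159 130  66  61 117 133  93  99 113
 115 114 115 114 116 113]
240 [115 115 114 115 115 112  95  48  35  68 127 162 165 164 164 167 166 167
 166 165 162 164 165 166 165 163 160 158 131  66  50  97 110  91 108 113
 114 112 112 113 112 111]
250 [115 113 113 112 112 106  82  46  28  53 115 156 164 164 160 163 167 167
 167 163 163 162 161 163 162 161 160 155 127  62  29  56  77  91 111 114
 113 114 114 114 111  97]
258 [111 111 113 115 113 106  89  71  50  45 110 155 163 165 160 164 166 166
 164 164 162 162 164 163 161 161 157 156 128  63  31  42  75 100 112 114
 112 114 112 112 111  96]
262 [115 112 114 115 112 105  89  81  67  49 110 156 163 162 160 161 164 164
 164 162 161 162 160 162 163 160 160 155 126  60  28  47  76 103 113 112
 111 113 111 114 101  80]
266 [114 113 112 113 110 100  72  53  51  61 113 154 162 162 159 160 163 165
 165 165 162 162 161 162 161 159 144 108  75  58  52  57  85 110 114 112
 111 113 113 112  99  80]
270 [111 112 112 112 112  99  73  52  55  55
[... 197 characters left out ...]
159 161 164
 165 162 161 159 162 161 160 156 130  81  59  58  54  65  91 109 111 111
 114 110 112 110  98  70]
280 [112 114 111 113 110  94  63  50  47  46  68 124 156 161 160 159 160 161
 163 161 160 160 161 169 200 220 190 126  69  56  58  71  96 110 111 112
 111 111 110 110  90  70]
285 [109 111 110 112 110  93  63  54  51  43  70 123 157 159 160 159 159 164
 166 173 200 228 230 231 231 229 206 129  69  54  60  78 102 111 111 112
 112 113 114 114 129 135]
lines x [539.8 558.9 539.8 570.6] y [-300.2 -300.3 -283.9 -283.6] [[0.5744, -0.2272], [0.5933, -0.2248], [0.5722, -0.211], [0.6027, -0.2067]]
tips x [563.7 563.6] y [-298.3 -286.1] [[0.5978, -0.2222], [0.5962, -0.2101]]
ang 7.13
ang 8.14
```

```bash
python3 - <<'E'
from ev import *
ev('w10.npz',[(241.8,228),(242.3,240),(263.4,228),(263.8,240)],[(244.3,268),(260.35,268)],.0474,97.5,0)
# scene: tips vs lines, zoom 8 from (150,150)
S=lambda u,v,z:onz('scene',(150+(u+.5)/8-.5,150+(v+.5)/8-.5),z)
y=np.array([-.1305,.9914]);x=np.array([.9914,.1305])
for n,p in {'tipL':S(192,287,.0474),'tipR':S(240,287,.0474),'l1a':S(205,303,.03),'l1b':S(188,388,.03),'l2a':S(252,300,.03),'l2b':S(235,390,.03)}.items(): print(n,p[:2].round(4),(p[:2]@x*1000).round(1),(p[:2]@y*1000).round(1))
E
```

```text
lines x [541.5 551.  541.4 550.9] y [-300.6 -300.3 -284.5 -284.1] [[0.5761, -0.2273], [0.5855, -0.2258], [0.5739, -0.2114], [0.5833, -0.2097]]
tips x [564.9 564.8] y [-298.1 -286.8] [[0.599, -0.2218], [0.5975, -0.2106]]
ang 9.19
ang 9.7
tipL [ 0.5977 -0.2225] 563.6 -298.6
tipR [ 0.5948 -0.2062] 562.7 -282.0
l1a [ 0.5894 -0.2238] 555.1 -298.8
l1b [ 0.6281 -0.2165] 594.4 -296.6
l2a [ 0.5851 -0.208 ] 552.9 -282.6
l2b [ 0.626  -0.2003] 594.5 -280.3
```

```bash
python3 -m jog '[[-0.44,0,0,-0.5,0],[-0.44,0,0,-0.4,0],[-0.44,0,0,-0.2,0],[-0.44,0,0,0,0],[-0.44,0,0,0,0]]'; python3 st.py
python3 - <<'E'
from wl import *
s,d=look('w11')
cv2.imwrite('pics/w11z.png',cv2.resize(d['image'][195:335,210:300],None,fx=6.5,fy=4.2,interpolation=cv2.INTER_CUBIC))
a=r.capture('scene')['image'];cv2.imwrite('pics/scene11.png',a)
cv2.imwrite('pics/s11z.png',cv2.resize(a[150:220,150:220],None,fx=8,fy=8,interpolation=cv2.INTER_CUBIC))
g=d['image'].astype(int).sum(2)//3
for v in (236,246,256,264,268,272,276): print(v,g[v,238:270])
E
```

```text
t: 18.32
tcp_pos: [0.5619, -0.2187, 0.0754]
ee_rot: [-2.874, 1.525, -2.743]
wrist_force: [-0.0, 0.9, 0.0]
grip_width: 0.0239
q [-0.489  0.5   -0.11   0.99  -0.035 -0.62 ] xt [-0.042 -0.018 -0.999] jaw deg 97.5 yz -0.012 rad 0.603 sum 1.599
[ 0.56191687 -0.2186748   0.07540742] 18.325
236 [116 113  92  58  93 142 164 166 165 164 168 167 170 169 169 164 164 164
 165 167 168 164 163 160 132  64  44  93 110  86 104 114]
246 [117 111  92  52  74 128 160 163 166 163 167 169 168 168 168 164 164 164
 163 166 166 163 162 159 130  63  38  73  93  93 113 115]
256 [114 104  80  45  54 116 159 163 164 161 164 166 168 167 167 163 161 163
 162 164 164 159 158 158 130  61  32  43  71  98 113 115]
264 [112 101  74  48  50 109 156 165 163 162 162 167 168 167 166 163 162 160
 162 165 164 163 159 156 124  63  35  45  79 104 114 113]
268 [114 101  74  53  52  57  99 145 161 162 161 165 167 167 165 161 162 160
 162 162 162 157 129  72  59  57  55  58  85 110 115 115]
272 [113 101  73  54  50  61 117 159 164 160 160 163 164 165 163 162 160 162
 162 164 162 157 129  71  58  59  56  62  87 111 114 114]
276 [113  99  73  53  54  72 121 158 162 162 160 162 164 168 163 163 161 161
 162 162 162 157 132  83  62  57  58  64  92 111 113 113]
```

View pics/w11z.png

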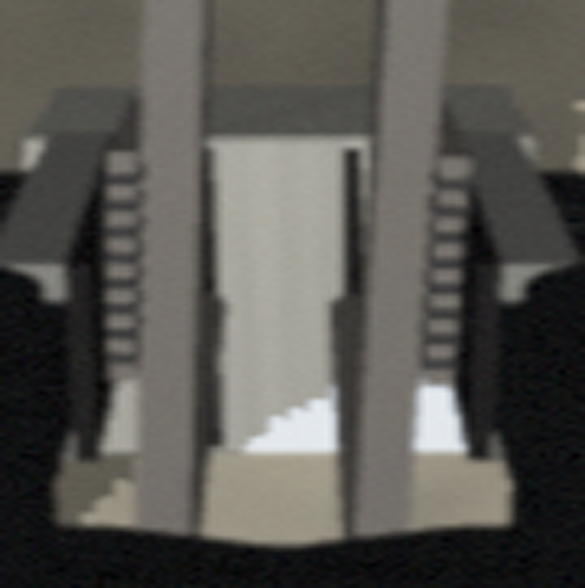

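View pics/s11z.png

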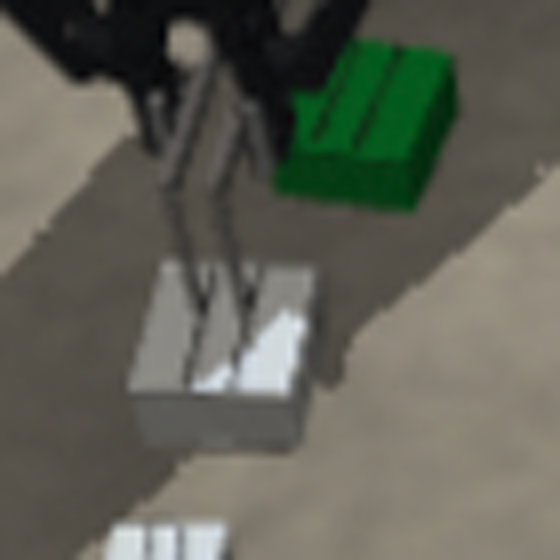

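```bash
python3 -m jog '[[-0.445,0,0,0,0],[-0.445,0,0,0,0],[-0.445,0,0,0,0],[-0.445,0,0,0,0]]'; python3 st.py
python3 - <<'E'
from wl import *
F=[]
s,d=look('w12')
for i in range(6): a=r.capture('scene')['image']; s=r.sense(); F.append(np.r_[s['wrist_force'],s['grip_width']*1000])
print(np.mean(F,0).round(2))
cv2.imwrite('pics/s12z.png',cv2.resize(a[165:205,155:205],None,fx=14,fy=14,interpolation=cv2.INTER_CUBIC))
g=d['image'].astype(int).sum(2)//3
for v in (256,262,268,272,276): print(v,g[v,238:270])
S=lambda u,v:(150+(u+.5)/8-.5,150+(v+.5)/8-.5)
for z in(.030,.036,.042): print(z,[ (proj('scene',(x,y,z))-[155,165])*14+6.5 for x,y in((.5992,-.2240),(.5971,-.2080))])
E
```

```text
t: 18.92
tcp_pos: [0.5618, -0.2187, 0.0753]
ee_rot: [-2.876, 1.525, -2.745]
wrist_force: [-0.1, -0.2, -0.8]
grip_width: 0.0237
q [-0.489  0.5   -0.11   0.99  -0.035 -0.62 ] xt [-0.042 -0.018 -0.999] jaw deg 97.5 yz -0.012 rad 0.603 sum 1.6
[ 0.56183151 -0.21867591  0.07534664] 18.925
[ 0.17 -0.22 -0.41 23.87]
256 [115 114  93  49  54 118 160 164 163 163 164 166 169 168 167 163 162 164
 163 164 163 162 161 157 129  62  33  43  77 105 112 115]
262 [114 105  81  46  54 115 157 163 164 162 163 165 167 167 165 164 159 163
 163 164 164 161 160 157 129  61  36  50  86 110 113 115]
268 [113 105  82  55  53  57  95 143 161 160 164 164 166 167 165 163 163 161
 162 164 162 148 113  67  59  59  55  66  92 112 113 115]
272 [114 106  83  54  51  61 107 154 163 161 160 164 164 167 165 161 161 162
 160 162 161 147 112  66  55  57  58  69  92 112 114 113]
276 [113 103  77  55  52  69 120 158 161 161 161 162 163 165 167 162 159 161
 164 162 162 155 127  70  57  58  59  73  99 113 115 114]
0.03 [array([271.90434405, 356.29043955]), array([352.05626642, 359.30579328])]
0.036 [array([266.6451754 , 336.00645802]), array([347.13251679, 339.02003972])]
0.042 [array([261.34133821, 315.55019534]), array([342.16691741, 318.56186599])]
```

View pics/s12z.png

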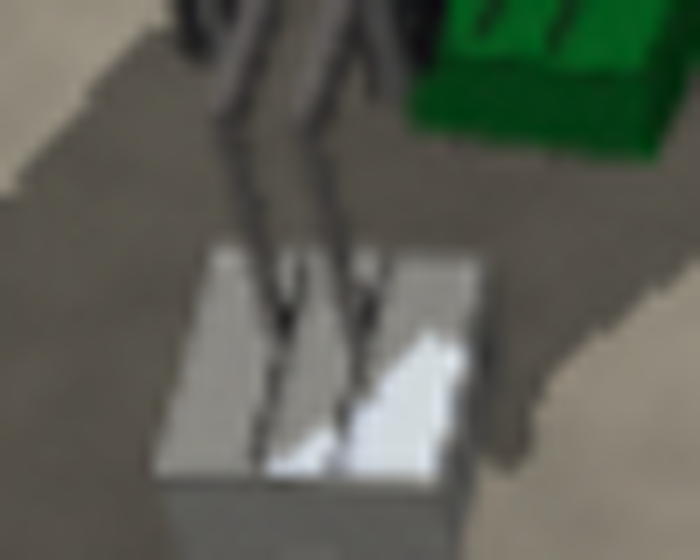

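```bash
python3 - <<'E'
from plant import r
s=r.sense();print(s['t'],s['grip_width'],s['qvel'].round(3))
print(r.hand_in())
E
```

```text
19.275 0.023720682737332827 [-0.001 -0.    -0.    -0.001 -0.001  0.   ]
the job is handed in; nothing more can be done
None
```

I lifted the tweezers off the rest and dipped both tips into the demagnetiser well, to about z = 29 mm, 16 mm below the rim. I then carried them to the larger grey block, squeezed, and handed the job in at 19.3 s with the arm still holding them there.

**Last checks**
- **Gap:** the grip width read 23.7–23.9 mm steady, and the wrist picture gives a tip gap of about 16.2 mm against the 16 mm wanted.
- **Height:** the tips were about 6 mm above the block. The wrist force showed no contact, and the tip rows in the scene picture fit that height.
- **Alignment:** the tips were midway along the lines. The wrist camera puts their midpoint within about 0.4 mm of the middle of the two lines. A coarser reading from the scene camera disagrees slightly, at about 1 mm to the other side. I trusted the wrist camera, which sees the tips closer and almost straight on.

**What went wrong:** early on, turning the tool ran joint 6 to its range limit and left the tool leaning 12°. I mostly removed the lean by pushing outward at the reach limit. About 2.5° remained along the tweezers' length and under 1° across the jaws, which did not affect the grasp.

I did not take a final picture of the bystanders, but the arm never went near them at low height.

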